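# Lock the solder reel on its spindle with the linch pin

### The job

Lock the solder reel on its spindle: take the linch pin (the one with the wire loop) out of the pin block, push it fully down through the cross hole near the free end of the spindle with its loop pointing outward, and press the loop down over the spindle end until it snaps shut below the spindle. Leave the plain pin standing in the block.

Things in the scene. Friction and masses are not known exactly. Their poses are not given: they have to be found in the camera images.
- linch_pin: Upright steel pin with a wire loop, in a hole of a 40 mm high block. Origin: underside centre of its 16 mm shoulder, on the block's top; z up, x toward the side where the loop sticks out. Shank 8 mm thick, 34 mm down, last 10 mm tapered. Dark flat-sided grip, 12 mm thick (y), 14 mm (x), from z = 11 to 44 mm: hold it across y with the finger ends at z = 12 mm or more, above the loop. 80 g.
- loop_end (a point): Middle of the end bar of the loop (4 mm wire, 40 mm wide, 32 inside), 44 mm from its hinge, which runs along the pin's y at x = 7, z = 6 mm. At the start the loop is level along pin +x, held by an over-centre spring. Press the bar down round its arc with about 1 N: past 45 deg it snaps on to hang along the pin (86 deg; this point then 10 mm from the pin's axis, at z = -38 mm) and stays.
- cross_hole (a point): Mouth centre of the upright 10.5 mm through hole in the spindle's square end, on the fixed reel stand, 70 mm above the bench. x points outward along the spindle (roughly toward the robot), z up. The end is 22 mm wide, 16 high, and stops at x = 14 mm; the loop goes round it. At x = -14 to -36 mm sleeve and 32 mm washer, at -36 to -73 mm the 56 mm reel, its top 90 mm up. Base plate 8 mm high.
- plain_pin: The other pin, 72 mm away in the same block (34 x 112 mm, fixed): same shank, shoulder, grip, origin and axes, but no loop. Not needed; leave it standing there. Solid furniture near by: a monitor panel to the right, 310 mm high, y about -0.04 to -0.10 m, x = 0.11 to 0.57 m, and a tall post to the left, x = 0.56 to 0.73 m, y = 0.28 m and beyond: cross over at a height.
There are look-alikes about, which are no part of the job. There is more than one size of the linch_pin; the job needs the larger.

How it is judged:
By the outcome, as a careful person would: the job done as asked, in the order asked, and still so for the second after the job is handed in, with the robot touching nothing.
It also fails if it takes over 61 s, if anything falls off the work surface, if the arm or the gripper's body presses on something with over 40 N, if the wrist force passes 120 N, or if a joint passes its speed limit or range.

### The arm

A 6-joint arm with a two-finger parallel gripper is mounted at the origin on the work surface; the furniture and walls round the work are solid. World frame = base frame: x ahead of the robot, y to its left, z up, the work surface at z = 0. Lengths are in m, angles in degrees, forces in N, time in s.
With the tool pointing down it reaches from about 0.35 to 0.875 m from the base axis. Payload 4.2 kg.
Tool frame: the origin (TCP) lies at the very end of the fingers, on their centre line; the grasp point (between the pads) lies behind it (r.grip_point_offset is the z of the grasp point in the tool frame, in m); z points along the fingers, y is the direction in which the jaws open and shut (so a half turn about z gives the same grasp; the last joint's range is limited). The gripper opens to 87 mm and grips with 3 to 60 N. Pads are 19 mm wide; open, the fingers measure 117 mm over their backs; the gripper's body (75 mm by 190 mm) begins 51 mm behind the grasp point.
Start: joints at [-49.641, 22.042, 0.453, 0, -68.411, -14.817], TCP at [0.269, -0.564, 0.223] pointing down, gripper open.
Joint ranges: [-179.83, 179.83], [-69.29, 118.12], [-61.27, 80.66], [-181.25, 117.63], [-171.15, -9.14], [-177.46, 177.46]. Speed limits (degrees/s): [159.86, 159.86, 180, 180, 180, 180].

### API

Orientations are given as a 3x3 rotation matrix whose columns are the frame's x, y, z axes.
In Python, from station import r, capture, workorder gives the robot as it stands. The module is installed in compiled form; this text tells all that it offers.
- The arm moves only by the shell command python3 -m crank 'ROWS'. ROWS is JSON, a list of rows, each an object with "delta_rot": the turn, a rotation vector about the tool's x, y, z in rad, a list of three; "linear": the shift along the tool's x, y, z in m, a list of three; "gripper": the opening in per cent of the stroke, from 0 (shut) to 100 (fully open). A call has 1 to 10 rows; each row shifts and turns the commanded pose from where the row before left it, along the tool's axes as they then stand; what a row does not reach is not made up. A row lasts 1/8 s, in which the tool goes at most 62.5 mm and 10.7 degrees, less where a joint would pass 70% of its speed; a pose out of reach is approached as far as the arm can. A call is refused whole if a number of a shift passes 0.0625 or a number of a turn 0.188, either way. A call with a gripper value outside its range is refused whole. The fingers move at their own pace and stop on an object; the grip force is fixed at half the most. Time passes only in rows, so rows that do not move let the fingers close. It gives the time, the measured TCP pose, the force and the opening at its end, in the units of the state.
- r.sense(): the state, without advancing time (a new reading comes with each control period).
- capture(name): name is "side" or "top"; returns a dict with "img" (400x640x3 uint8, blue, green, red), "fx", "fy", "cx", "cy" (pixels), "world_from_camera" (4x4, takes a point from camera to world coordinates). Camera axes: x right, y down, z forward; pixel columns grow to the right and rows downward; lengths in m; the calibration is good to about 2 mm. A picture is of the moment at which its call begins. There is no depth.
- workorder.finish_job(): hands the job in, once; it reports no verdict.
The state is a dict: "time_s": time; "joints": joint angles; "joint_velocities": joint speeds; "effort": joint torques, N m; "tcp_pos": TCP position; "ee_rot": TCP orientation; "wrist_force": force on the tool from outside, world axes, zero at the start; "moment": the same for the moment, N m; "gripper_width": opening from 0.0 (shut) to 1.0 (fully open).
Only numpy, scipy, OpenCV 4.12 (cv2) and the standard library are available. Lean on these libraries where they do the work, as an engineer would, in place of code of your own. Each camera call takes 0.05 s, during which the arm holds its last target.

## Working session

There is one attempt and no reset: what is moved stays moved. The work goes in short steps, Python scripts to look and compute and a shell command to move; the robot and the scene stay as the last step left them, time stands still between calls to the robot, and variables do not carry over. Pictures are saved under pics/ and viewed, and the job is handed in when it is done.

```bash
mkdir -p pics
cat > h.py <<'E'
import cv2, numpy as np
from station import r, capture, workorder
def P(cap,uv):
    T=cap["world_from_camera"];d=np.array([(uv[0]-cap["cx"])/cap["fx"],(uv[1]-cap["cy"])/cap["fy"],1.])
    return T[:3,3],T[:3,:3]@d
def atz(cap,uv,z):
    o,d=P(cap,uv);return o+d*(z-o[2])/d[2]
def proj(cap,p):
    T=cap["world_from_camera"];q=T[:3,:3].T@(np.array(p)-T[:3,3]);return np.array([cap["fx"]*q[0]/q[2]+cap["cx"],cap["fy"]*q[1]/q[2]+cap["cy"]])
E
python3 - <<'E'
from h import *
import pickle
for n in("side","top"):
    c=capture(n);cv2.imwrite(f"pics/{n}0.png",c["img"]);pickle.dump(c,open(n+"0.pkl","wb"))
    print(n,c["fx"],c["cx"],c["cy"],np.round(c["world_from_camera"],3).tolist())
s=r.sense();print(s,r.grip_point_offset)
E
```

```text
side 433.9411298485679 327.92632704184723 201.08734566550362 [[-0.554, 0.648, -0.523, 1.022], [0.833, 0.44, -0.336, 0.306], [0.012, -0.622, -0.783, 0.799], [0.0, 0.0, 0.0, 1.0]]
top 470.2100479484179 318.56484644667523 199.35894050247202 [[-0.007, -0.998, 0.07, 0.506], [-1.0, 0.006, -0.007, -0.022], [0.007, -0.07, -0.998, 0.937], [0.0, 0.0, 0.0, 1.0]]
{'time_s': 0.1, 'joints': array([-4.96394637e+01,  2.20875718e+01,  3.87058997e-01, -2.47178941e-02,
       -6.84124843e+01, -1.48159500e+01]), 'joint_velocities': array([-0.02492073, -0.18286123,  0.18437324,  0.04649375,  0.01340004,
       -0.00363253]), 'effort': array([-6.31201183e-04, -3.91688526e+01,  1.87934017e+01,  4.23200816e+00,
        1.34304300e-02, -8.47603451e-05]), 'tcp_pos': array([ 0.26927687, -0.56341036,  0.22155399]), 'ee_rot': array([[-9.02318544e-01, -4.31068790e-01, -9.71478364e-04],
       [-4.31069869e-01,  9.02316830e-01,  1.76252023e-03],
       [ 1.16813816e-04,  2.00912973e-03, -9.99997975e-01]]), 'wrist_force': array([0.28999584, 0.02755687, 0.01419224]), 'moment': array([ 0.0068636 , -0.00649775,  0.00926457]), 'gripper_width': 0.9966608817461519} -0.0187
```

View pics/side0.png

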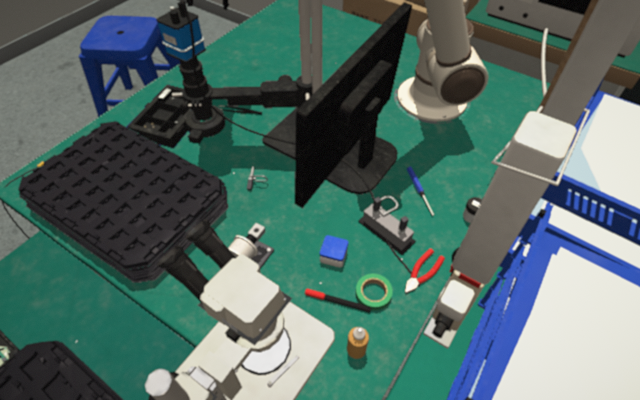

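View pics/top0.png

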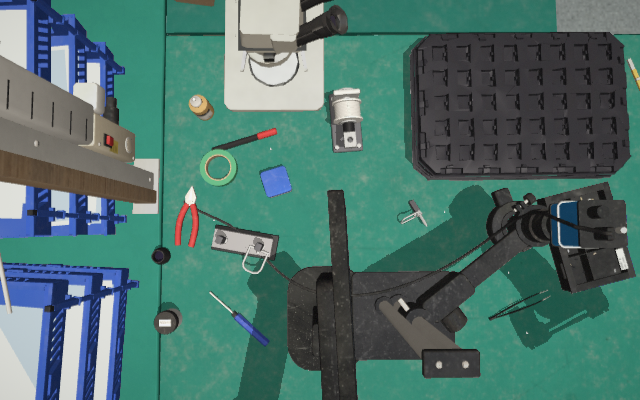

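Run:
```python
from h import *
t=cv2.imread("pics/top0.png");s=cv2.imread("pics/side0.png")
def crop(im,x,y,w,h,k,n): cv2.imwrite(n,cv2.resize(im[y:y+h,x:x+w],None,fx=k,fy=k,interpolation=cv2.INTER_CUBIC))
crop(t,200,210,100,75,8,"pics/c1.png");crop(t,310,80,80,75,8,"pics/c2.png")
crop(s,350,185,75,70,8,"pics/c3.png");crop(s,215,210,75,70,8,"pics/c4.png")
crop(t,390,190,50,50,8,"pics/c5.png")
```

```text
(no output)
```

View pics/c1.png

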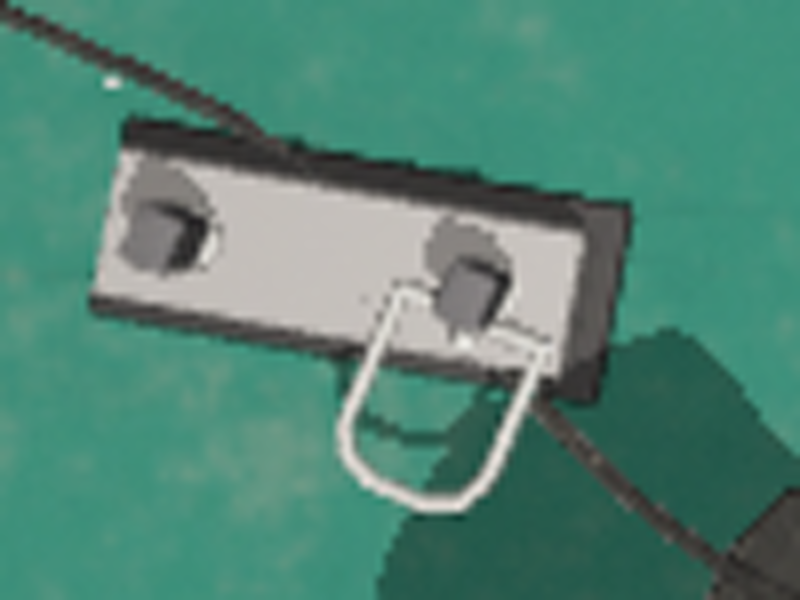

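View pics/c2.png

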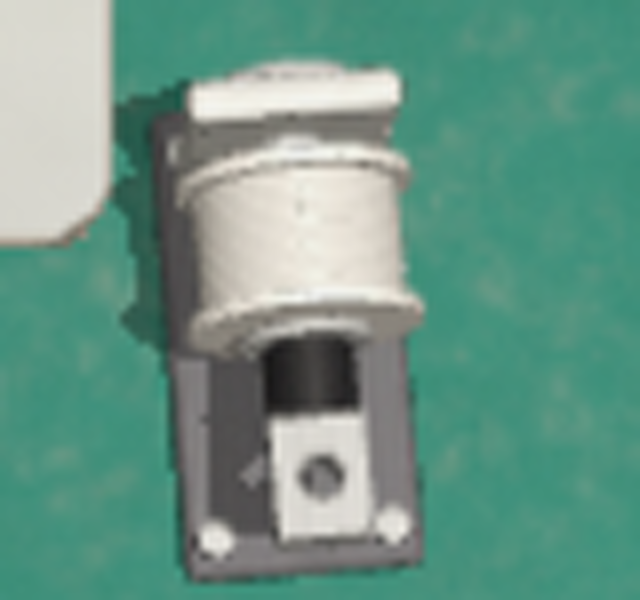

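View pics/c3.png

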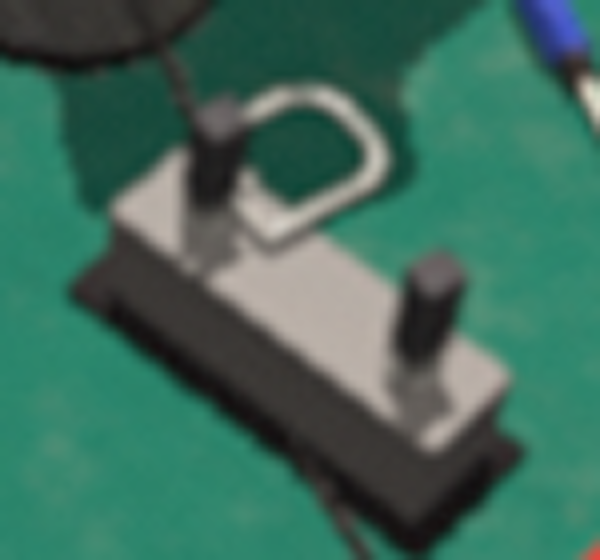

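View pics/c4.png

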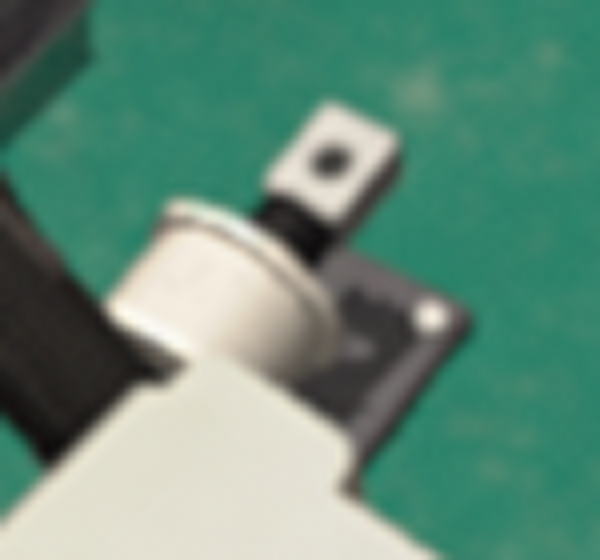

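View pics/c5.png

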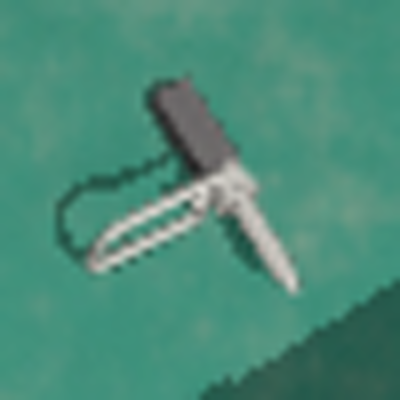

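```bash
cat >> h.py <<'E'
def tri(c1,u1,c2,u2):
    A=[];b=[]
    for c,u in((c1,u1),(c2,u2)):
        o,d=P(c,u);d=d/np.linalg.norm(d);M=np.eye(3)-np.outer(d,d);A.append(M);b.append(M@o)
    x,res,_,_=np.linalg.lstsq(np.vstack(A),np.hstack(b),rcond=None);return x,res
E
python3 - <<'E'
from h import *
import pickle
t=pickle.load(open("top0.pkl","rb"));s=pickle.load(open("side0.pkl","rb"))
u=lambda x0,y0,x,y:((x+.5)/8-.5+x0,(y+.5)/8-.5+y0)
c1=lambda x,y:u(200,210,x,y);c2=lambda x,y:u(310,80,x,y);c3=lambda x,y:u(350,185,x,y);c4=lambda x,y:u(215,210,x,y)
print("pin top",tri(t,c1(471,298),s,c3(220,110)),atz(t,c1(471,298),.084),atz(s,c3(220,110),.084))
print("plain",tri(t,c1(150,237),s,c3(438,270)),atz(t,c1(150,237),.084),atz(s,c3(438,270),.084))
print("hole",tri(t,c2(322,475),s,c4(331,160)),atz(t,c2(322,475),.07),atz(s,c4(331,160),.07))
yaw=lambda a,b:np.degrees(np.arctan2((b-a)[1],(b-a)[0]))
print("spindle yaw",[yaw(atz(t,c2(*a),.07),atz(t,c2(*b),.07)) for a,b in(((270,415),(280,538)),((362,410),(372,538)))])
h=[atz(t,c1(*a),.046) for a in((400,288),(548,348),(345,430),(500,450))]
print("hinge",h,np.linalg.norm(h[1]-h[0]),yaw(h[0],h[1])-90+360, yaw(h[0],h[2]),yaw(h[1],h[3]))
print("mid hinge",(h[0]+h[1])/2)
for q in((415,497),(440,505)): print(atz(t,c1(*q),.046))
print("block edge yaw",yaw(atz(t,c1(125,148),.04),atz(t,c1(583,220),.04)))
E
```

```text
pin top (array([0.48043306, 0.08114733, 0.08488357]), array([3.38968767e-07])) [0.48061799 0.08089714 0.084     ] [0.47951634 0.08120517 0.084     ]
plain (array([0.49468994, 0.15337104, 0.08478192]), array([1.46989365e-07])) [0.4948139  0.15329087 0.084     ] [0.49394281 0.1534244  0.084     ]
hole (array([ 0.67915726, -0.08704877,  0.07042134]), array([1.31827541e-07])) [ 0.67939436 -0.0872918   0.07      ] [ 0.67883602 -0.087044    0.07      ]
spindle yaw [np.float64(-175.99999442631284), np.float64(-176.2764548062319)]
hinge [array([0.48195733, 0.10220131, 0.046     ]), array([0.46766011, 0.06735221, 0.046     ]), array([0.44883422, 0.11498776, 0.046     ]), array([0.44391165, 0.0785976 , 0.046     ])] 0.03766789698525025 157.69359367705476 158.89200768712888 154.6614570313845
mid hinge [0.47480872 0.08477676 0.046     ]
[0.43310639 0.09850718 0.046     ]
[0.43120265 0.09264092 0.046     ]
block edge yaw -99.28721660435119
```

Candidates for the linch pin in the top view are the loop pin in the block at (258,246), the plain pin in the block at (220,238) and a small loose linch pin lying at (413,214). The close crop shows the wire loop on the block pin at (258,246), so that is my choice. The crops c1 and c3 show both block pins upright, and c2 and c4 show the spindle end and its hole at top px (350,139).

Next I raise the arm and turn the tool.

```bash
cat >> h.py <<'E'
def go(p,yaw):
    s=r.sense();R=s["ee_rot"];y=np.radians(yaw)
    Rt=np.array([[np.cos(y),np.sin(y),0],[np.sin(y),-np.cos(y),0],[0,0,-1]])
    from scipy.spatial.transform import Rotation as Ro
    rv=Ro.from_matrix(R.T@Rt).as_rotvec()
    d=np.array(p)-s["tcp_pos"]
    print("t",round(s["time_s"],2),"tcp",np.round(s["tcp_pos"],4),"yaw",round(np.degrees(np.arctan2(R[1,0],R[0,0])),2),"j",np.round(s["joints"],1),"F",np.round(s["wrist_force"],1),"w",round(s["gripper_width"],3))
    print(" rotvec",np.round(rv,4)," shift in tool now",np.round(R.T@d,4)," shift after turn",np.round(Rt.T@d,4))
    import json
    open("log.txt","a").write(json.dumps([s["joints"].tolist(),s["tcp_pos"].tolist(),R.tolist()])+"\n")
E
python3 -c "
from h import *
go([.480,.081,.42],158)"
python3 -m crank '[{"linear":[0,0,-0.05],"delta_rot":[0,0,0.166],"gripper":45},{"linear":[0,0,-0.05],"delta_rot":[0,0,0.166],"gripper":45},{"linear":[0,0,-0.05],"delta_rot":[0,0,0.166],"gripper":45},{"linear":[0,0,-0.05],"delta_rot":[0,0,0.166],"gripper":45},{"linear":[0,0,0],"delta_rot":[0,0,0.166],"gripper":45},{"linear":[0,0,0],"delta_rot":[0,0,0],"gripper":45}]'
python3 -c "
from h import *
go([.480,.081,.42],158)"
```

```text
t 0.1 tcp [ 0.2693 -0.5634  0.2216] yaw -154.46 j [-49.6  22.1   0.4  -0.  -68.4 -14.8] F [0.3 0.  0. ] w 0.997
 rotvec [ 0.0018 -0.0009  0.8297]  shift in tool now [-0.4679  0.491  -0.1975]  shift after turn [ 0.046   0.6764 -0.1984]
time_s: 0.85
tcp_pos: [0.2696, -0.5637, 0.4221]
ee_rot: [[-0.928, 0.373, 0.0], [0.373, 0.928, 0.001], [0.0, 0.001, -1.0]]
wrist_force: [-0.1, -0.1, -0.8]
gripper_width: 0.471
t 0.85 tcp [ 0.2696 -0.5637  0.4221] yaw 158.1 j [-49.6  19.   23.6  -0.  -94.7 -62.3] F [-0.1 -0.1 -0.8] w 0.471
 rotvec [ 0.0009 -0.0002  0.0018]  shift in tool now [0.0452 0.6766 0.0028]  shift after turn [0.0464 0.6765 0.0021]
```

```bash
python3 -m crank '[{"linear":[0.004,0.05,0],"delta_rot":[0,0,0],"gripper":45},{"linear":[0.004,0.056,0],"delta_rot":[0,0,0],"gripper":45},{"linear":[0.004,0.056,0],"delta_rot":[0,0,0],"gripper":45},{"linear":[0.004,0.056,0],"delta_rot":[0,0,0],"gripper":45},{"linear":[0.004,0.056,0],"delta_rot":[0,0,0],"gripper":45},{"linear":[0.004,0.056,0],"delta_rot":[0,0,0],"gripper":45},{"linear":[0.004,0.056,0],"delta_rot":[0,0,0],"gripper":45},{"linear":[0.004,0.056,0],"delta_rot":[0,0,0],"gripper":45},{"linear":[0.004,0.056,0],"delta_rot":[0,0,0],"gripper":45},{"linear":[0.004,0.056,0],"delta_rot":[0,0,0],"gripper":45}]'
python3 -c "
from h import *
go([.480,.081,.42],158)"
```

```text
time_s: 2.1
tcp_pos: [0.4397, -0.0337, 0.4216]
ee_rot: [[-0.928, 0.372, -0.002], [0.372, 0.928, -0.0], [0.002, -0.001, -1.0]]
wrist_force: [0.2, -0.8, -0.6]
gripper_width: 0.462
t 2.1 tcp [ 0.4397 -0.0337  0.4216] yaw 158.17 j [  16.9   -1.    -0.7   -0.   -90.5 -128.7] F [ 0.2 -0.8 -0.6] w 0.462
 rotvec [-0.001  -0.0016  0.0029]  shift in tool now [0.0052 0.1214 0.0014]  shift after turn [0.0056 0.1214 0.0016]
```

```bash
python3 -m crank '[{"linear":[0.004,0.056,0],"delta_rot":[0,0,0],"gripper":45},{"linear":[0.002,0.05,0],"delta_rot":[0,0,0],"gripper":45},{"linear":[0,0.016,0],"delta_rot":[0,0,0],"gripper":45},{"linear":[0,0,0],"delta_rot":[0,0,0],"gripper":45},{"linear":[0,0,0],"delta_rot":[0,0,0],"gripper":45}]'
python3 -c "
from h import *
go([.480,.081,.15],158)"
```

```text
time_s: 2.72
tcp_pos: [0.4799, 0.079, 0.4225]
ee_rot: [[-0.927, 0.375, -0.0], [0.375, 0.927, -0.0], [0.0, -0.001, -1.0]]
wrist_force: [-0.0, -0.6, 0.5]
gripper_width: 0.451
t 2.73 tcp [0.4799 0.079  0.4225] yaw 157.97 j [  28.5    3.8    4.5    0.   -90.7 -140.6] F [-0.  -0.6  0.5] w 0.451
 rotvec [-0.0005 -0.0001 -0.0006]  shift in tool now [0.0006 0.0021 0.2725]  shift after turn [0.0006 0.0019 0.2725]
```

```bash
python3 -m crank '[{"linear":[0,0.002,0.06],"delta_rot":[0,0,0],"gripper":40},{"linear":[0,0,0.06],"delta_rot":[0,0,0],"gripper":40},{"linear":[0,0,0.06],"delta_rot":[0,0,0],"gripper":40},{"linear":[0,0,0.06],"delta_rot":[0,0,0],"gripper":40},{"linear":[0,0,0.07],"delta_rot":[0,0,0],"gripper":40}]' ; python3 -m crank '[{"linear":[0,0.002,0.06],"delta_rot":[0,0,0],"gripper":40},{"linear":[0,0,0.06],"delta_rot":[0,0,0],"gripper":40},{"linear":[0,0,0.06],"delta_rot":[0,0,0],"gripper":40},{"linear":[0,0,0.06],"delta_rot":[0,0,0],"gripper":40},{"linear":[0,0,0.06],"delta_rot":[0,0,0],"gripper":40},{"linear":[0,0,0],"delta_rot":[0,0,0],"gripper":40},{"linear":[0,0,0],"delta_rot":[0,0,0],"gripper":40}]' 
python3 -c "
from h import *
go([.480,.081,.056],158)
for n in('side','top'):
    c=capture(n)['img'];cv2.imwrite(f'pics/{n}1.png',c)
    x,y=(340,120) if n=='side' else (180,180)
    cv2.imwrite(f'pics/{n}1c.png',cv2.resize(c[y:y+140,x:x+140],None,fx=4,fy=4,interpolation=cv2.INTER_CUBIC))
"
```

```text
time_s: 3.6
tcp_pos: [0.4828, 0.0819, 0.1251]
ee_rot: [[-0.927, 0.375, 0.004], [0.375, 0.927, 0.001], [-0.003, 0.002, -1.0]]
wrist_force: [-0.2, -0.5, 0.1]
gripper_width: 0.402
t 3.6 tcp [0.4828 0.0819 0.1251] yaw 157.99 j [ 2.870e+01  1.460e+01 -2.630e+01  1.000e-01 -4.890e+01 -1.408e+02] F [-0.2 -0.5  0.1] w 0.402
 rotvec [ 0.0025  0.0035 -0.0002]  shift in tool now [ 0.0025 -0.002   0.069 ]  shift after turn [ 0.0023 -0.0018  0.0691]out of range: row 5 has 0.07, outside -0.0625 to 0.0625
```

View pics/side1c.png

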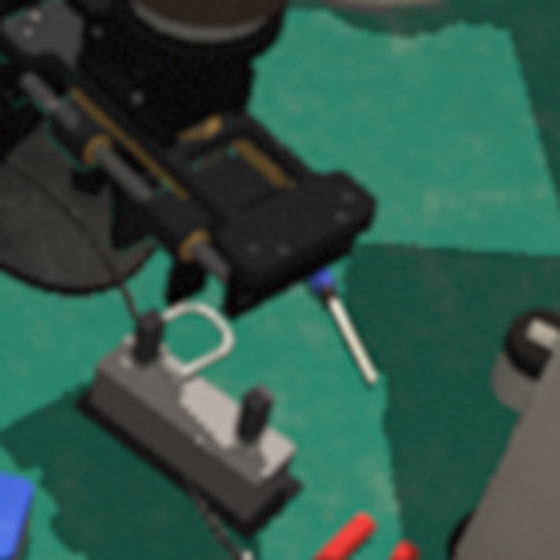

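View pics/top1.png

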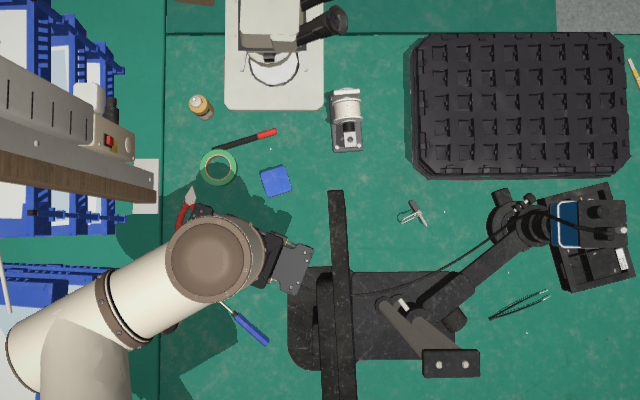

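```bash
python3 -m crank '[{"linear":[0.002,-0.002,0.01],"delta_rot":[0,0,0],"gripper":40},{"linear":[0,0,0.02],"delta_rot":[0,0,0],"gripper":40},{"linear":[0,0,0.02],"delta_rot":[0,0,0],"gripper":40},{"linear":[0,0,0.015],"delta_rot":[0,0,0],"gripper":40},{"linear":[0,0,0],"delta_rot":[0,0,0],"gripper":40},{"linear":[0,0,0],"delta_rot":[0,0,0],"gripper":40}]' 
python3 -c "
from h import *
go([.480,.081,.055],158)
c=capture('side')['img']
x,y=(340,120)
cv2.imwrite(f'pics/side2c.png',cv2.resize(c[y:y+140,x:x+140],None,fx=4,fy=4,interpolation=cv2.INTER_CUBIC))
"
```

```text
time_s: 4.45
tcp_pos: [0.4789, 0.0811, 0.0583]
ee_rot: [[-0.927, 0.375, 0.001], [0.375, 0.927, 0.001], [-0.001, 0.001, -1.0]]
wrist_force: [-0.7, -1.2, 0.3]
gripper_width: 0.397
t 4.45 tcp [0.4789 0.0811 0.0583] yaw 158.0 j [  28.8   19.9  -31.     0.   -39.1 -140.8] F [-0.7 -1.2  0.3] w 0.397
 rotvec [0.0011 0.0011 0.0001]  shift in tool now [-0.001   0.0003  0.0033]  shift after turn [-0.001   0.0003  0.0033]
```

View pics/side2c.png

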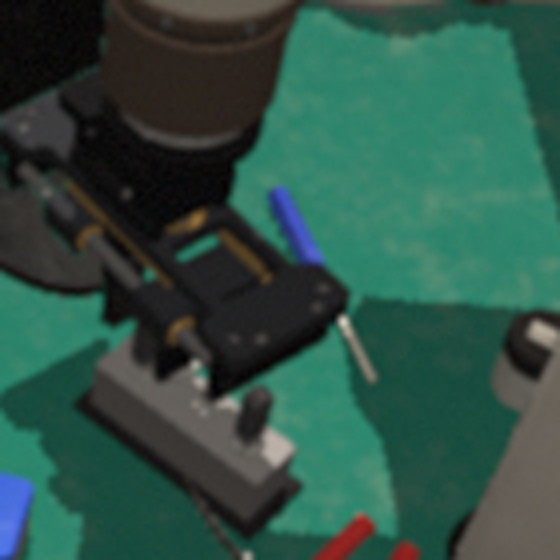

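```bash
python3 -m crank '[{"linear":[-0.001,0,0.003],"delta_rot":[0,0,0],"gripper":40},{"linear":[0,0,0],"delta_rot":[0,0,0],"gripper":0},{"linear":[0,0,0],"delta_rot":[0,0,0],"gripper":0},{"linear":[0,0,0],"delta_rot":[0,0,0],"gripper":0},{"linear":[0,0,0],"delta_rot":[0,0,0],"gripper":0},{"linear":[0,0,0],"delta_rot":[0,0,0],"gripper":0},{"linear":[0,0,0],"delta_rot":[0,0,0],"gripper":0}]' 
python3 -c "
from h import *
go([.480,.081,.155],158)
c=capture('side')['img']
x,y=(340,120)
cv2.imwrite(f'pics/side3c.png',cv2.resize(c[y:y+140,x:x+140],None,fx=4,fy=4,interpolation=cv2.INTER_CUBIC))
"
```

```text
time_s: 5.38
tcp_pos: [0.4797, 0.0809, 0.0547]
ee_rot: [[-0.927, 0.375, 0.001], [0.375, 0.927, 0.001], [-0.001, 0.001, -1.0]]
wrist_force: [-0.1, 3.0, 1.3]
gripper_width: 0.137
t 5.38 tcp [0.4797 0.0809 0.0547] yaw 158.0 j [  28.7   20.3  -31.1   -0.   -38.6 -140.7] F [-0.1  3.   1.3] w 0.137
 rotvec [ 0.001   0.0006 -0.0001]  shift in tool now [-0.0003  0.0003 -0.1003]  shift after turn [-0.0002  0.0002 -0.1003]
```

View pics/side3c.png

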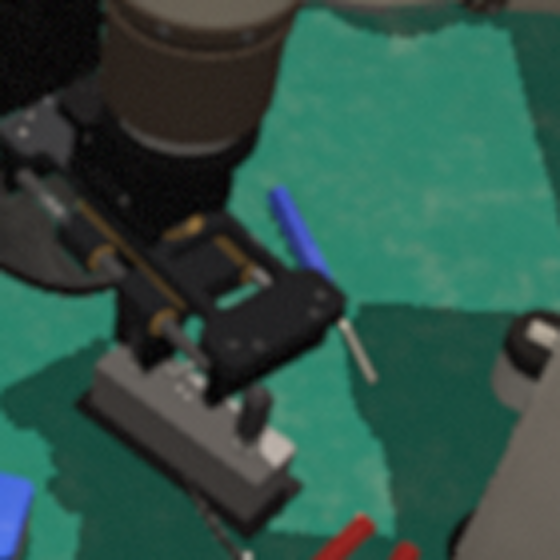

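```bash
python3 -m crank '[{"linear":[0,0,-0.01],"delta_rot":[0,0,0],"gripper":0},{"linear":[0,0,-0.015],"delta_rot":[0,0,0],"gripper":0},{"linear":[0,0,-0.02],"delta_rot":[0,0,0],"gripper":0},{"linear":[0,0,-0.04],"delta_rot":[0,0,0],"gripper":0},{"linear":[0,0,-0.05],"delta_rot":[0,0,0],"gripper":0},{"linear":[0,0,-0.05],"delta_rot":[0,0,0],"gripper":0},{"linear":[0,0,-0.02],"delta_rot":[0,0,0],"gripper":0},{"linear":[0,0,0],"delta_rot":[0,0,0],"gripper":0},{"linear":[0,0,0],"delta_rot":[0,0,0],"gripper":0}]' 
python3 -c "
from h import *
go([.679,-.087,.40],184)
c=capture('side')['img'];cv2.imwrite('pics/side4.png',c)
x,y=(340,60)
cv2.imwrite(f'pics/side4c.png',cv2.resize(c[y:y+140,x:x+140],None,fx=4,fy=4,interpolation=cv2.INTER_CUBIC))
"
```

```text
time_s: 6.55
tcp_pos: [0.478, 0.0797, 0.2582]
ee_rot: [[-0.927, 0.375, -0.003], [0.375, 0.927, -0.001], [0.003, -0.003, -1.0]]
wrist_force: [-0.4, -0.1, -0.2]
gripper_width: 0.136
t 6.55 tcp [0.478  0.0797 0.2582] yaw 157.95 j [  28.7    6.8  -15.    -0.   -68.4 -140.7] F [-0.4 -0.1 -0.2] w 0.136
 rotvec [-0.0019 -0.0032 -0.4546]  shift in tool now [-0.2485 -0.0794 -0.1423]  shift after turn [-0.1889 -0.1803 -0.1418]
```

View pics/side4c.png

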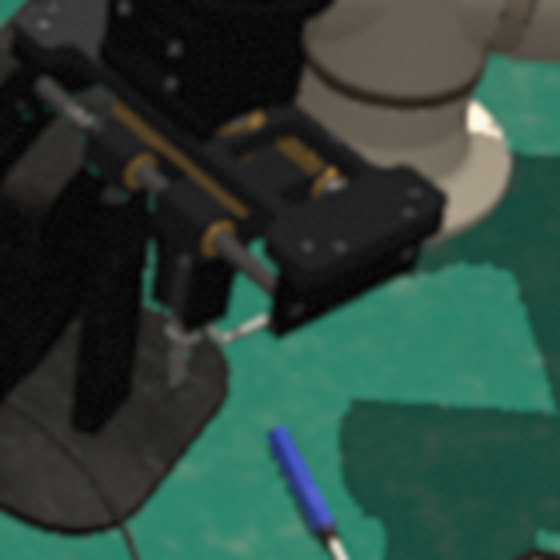

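```bash
python3 -m crank '[{"linear":[0,0,-0.05],"delta_rot":[0,0,-0.1515],"gripper":0},{"linear":[0,0,-0.055],"delta_rot":[0,0,-0.1515],"gripper":0},{"linear":[0,0,-0.055],"delta_rot":[0,0,-0.1515],"gripper":0},{"linear":[-0.035,-0.035,0],"delta_rot":[0,0,0],"gripper":0},{"linear":[-0.04,-0.038,0],"delta_rot":[0,0,0],"gripper":0},{"linear":[-0.04,-0.038,0],"delta_rot":[0,0,0],"gripper":0},{"linear":[-0.04,-0.038,0],"delta_rot":[0,0,0],"gripper":0},{"linear":[-0.03,-0.03,0],"delta_rot":[0,0,0],"gripper":0},{"linear":[0,0,0],"delta_rot":[0,0,0],"gripper":0},{"linear":[0,0,0],"delta_rot":[0,0,0],"gripper":0}]' 
python3 -c "
from h import *
go([.679,-.087,.20],184)
import pickle
for n in('side','top'):
    c=capture(n);pickle.dump(c,open(n+'5.pkl','wb'));cv2.imwrite(f'pics/{n}5.png',c['img'])
"
```

```text
time_s: 7.85
tcp_pos: [0.6762, -0.085, 0.4178]
ee_rot: [[-0.998, -0.07, -0.003], [-0.07, 0.998, -0.0], [0.003, -0.0, -1.0]]
wrist_force: [1.0, 0.1, -0.4]
gripper_width: 0.134
t 7.85 tcp [ 0.6762 -0.085   0.4178] yaw -175.98 j [  6.4  25.7  33.2  -0.  -97.7 -92.4] F [ 1.   0.1 -0.4] w 0.134
 rotvec [-0.0001 -0.0035  0.0003]  shift in tool now [-0.0034 -0.0021  0.2178]  shift after turn [-0.0026 -0.0022  0.2178]
```

View pics/side5.png

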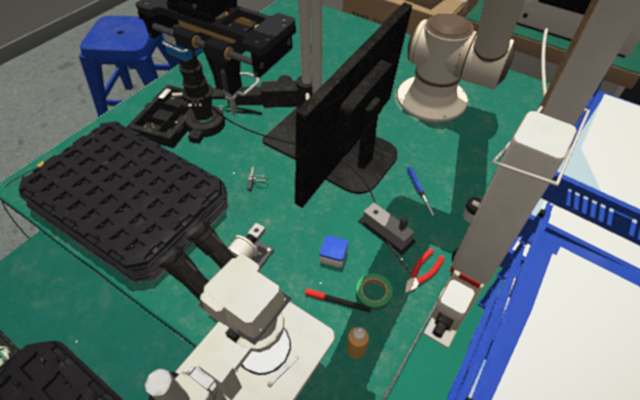

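View pics/top5.png

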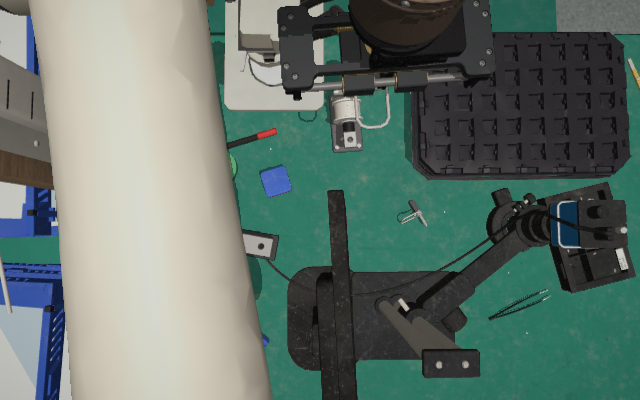

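```bash
python3 -m crank '[{"linear":[-0.003,-0.002,0.04],"delta_rot":[0,0,0],"gripper":0},{"linear":[0,0,0.05],"delta_rot":[0,0,0],"gripper":0},{"linear":[0,0,0.05],"delta_rot":[0,0,0],"gripper":0},{"linear":[0,0,0.05],"delta_rot":[0,0,0],"gripper":0},{"linear":[0,0,0.03],"delta_rot":[0,0,0],"gripper":0},{"linear":[0,0,0],"delta_rot":[0,0,0],"gripper":0},{"linear":[0,0,0],"delta_rot":[0,0,0],"gripper":0},{"linear":[0,0,0],"delta_rot":[0,0,0],"gripper":0}]' 
python3 -c "
from h import *
go([.679,-.087,.20],184)
import pickle
for n in('side','top'):
    c=capture(n);pickle.dump(c,open(n+'6.pkl','wb'));cv2.imwrite(f'pics/{n}6.png',c['img'])
    print(proj(c,[.679,-.087,.15]),proj(c,[.679,-.087,.07]))
"
```

```text
time_s: 8.95
tcp_pos: [0.6806, -0.0867, 0.2023]
ee_rot: [[-0.997, -0.071, 0.005], [-0.071, 0.997, 0.0], [-0.005, -0.0, -1.0]]
wrist_force: [-0.1, -1.0, -1.1]
gripper_width: 0.135
t 8.95 tcp [ 0.6806 -0.0867  0.2023] yaw -175.94 j [  6.2  28.6   8.1   0.  -69.2 -92.2] F [-0.1 -1.  -1.1] w 0.135
 rotvec [-0.0003  0.0046  0.001 ]  shift in tool now [ 0.0016 -0.0002  0.0023]  shift after turn [ 0.0016 -0.0002  0.0023]
[250.92827131 205.49126881] [255.90268952 229.62748442]
[353.08243459 129.80957347] [349.65857392 139.14725824]
```

View pics/side6.png

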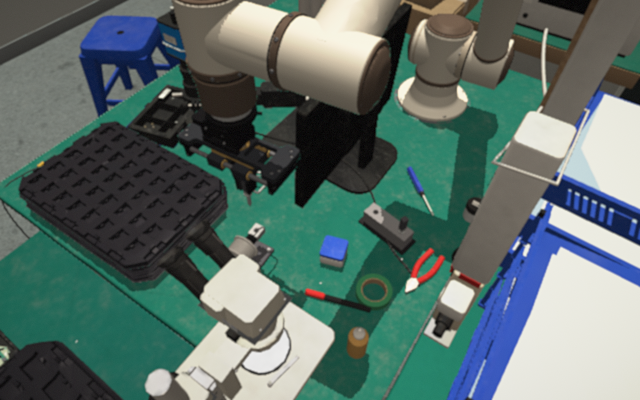

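View pics/top6.png

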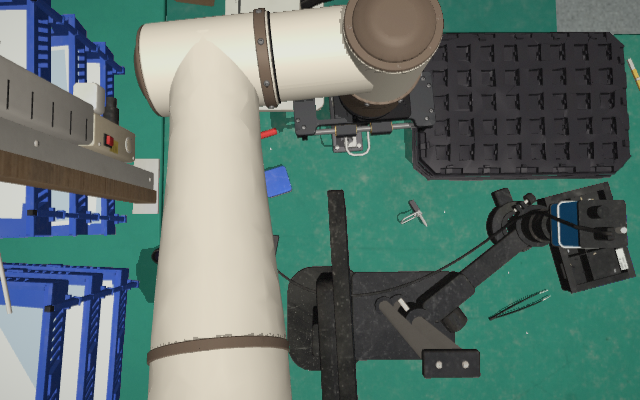

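Run:
```python
from h import *
import pickle
t=pickle.load(open("top6.pkl","rb"));s=pickle.load(open("side6.pkl","rb"))
def crop(im,x,y,w,h,k,n): cv2.imwrite(n,cv2.resize(im[y:y+h,x:x+w],None,fx=k,fy=k,interpolation=cv2.INTER_CUBIC))
crop(s["img"],215,150,80,75,8,"pics/s6c.png");crop(t["img"],310,100,80,70,8,"pics/t6c.png")
for px in((205,290),(275,300)):
  for z in(.2,.3,.35): print(px,atz(s,px,z))
```

```text
(205, 290) [ 0.86898773 -0.00972684  0.2       ]
(205, 290) [0.89454976 0.04298742 0.3       ]
(205, 290) [0.90733078 0.06934455 0.35      ]
(275, 300) [0.82291738 0.0879338  0.2       ]
(275, 300) [0.85616696 0.12435188 0.3       ]
(275, 300) [0.87279175 0.14256092 0.35      ]
```

View pics/s6c.png

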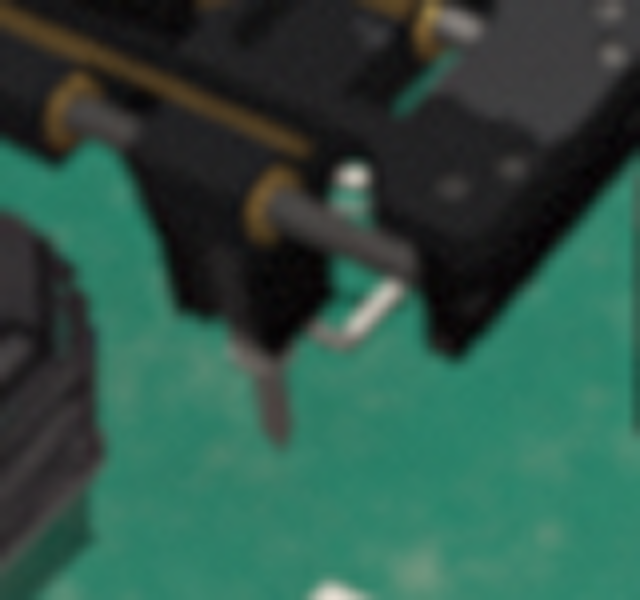

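View pics/t6c.png

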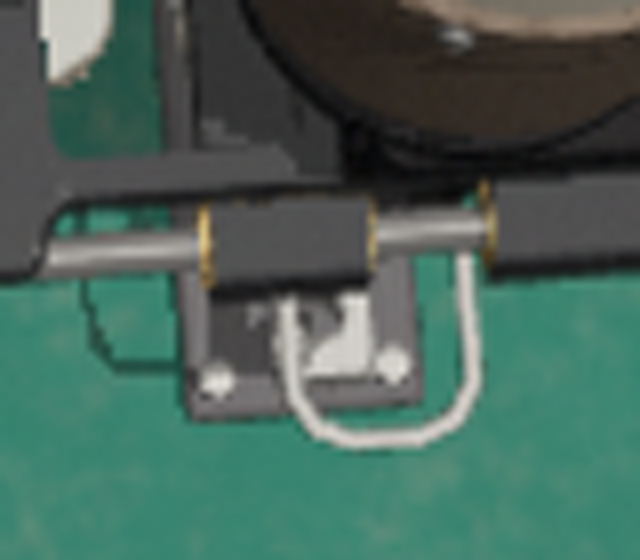

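Run:
```python
from h import *
import pickle
t=pickle.load(open("top6.pkl","rb"));s=pickle.load(open("side6.pkl","rb"))
u=lambda x0,y0,x,y:((x+.5)/8-.5+x0,(y+.5)/8-.5+y0)
print("tip",atz(s,u(215,150,281,443),.1536),atz(s,u(215,150,257,352),.1876))
a=np.radians(184.06);ex=np.array([np.cos(a),np.sin(a),0])
print("loop mid",atz(t,u(310,100,379,330),.1936),"end",atz(t,u(310,100,382,438),.1936), "pred end",np.array([.6806,-.0867,.1936])+.051*ex)
L=atz(t,u(310,100,290,330),.1936);R=atz(t,u(310,100,467,330),.1936);print(np.linalg.norm(L-R))
```

```text
tip [ 0.6811929  -0.08759694  0.1536    ] [ 0.6819988  -0.08832158  0.1876    ]
loop mid [ 0.65154077 -0.08936175  0.1936    ] end [ 0.62974527 -0.0896907   0.1936    ] pred end [ 0.62972799 -0.09031086  0.1936    ]
0.03540848462113078
```

```bash
python3 -m crank '[{"linear":[0.0015,-0.0003,0.03],"delta_rot":[0,0,0],"gripper":0},{"linear":[0,0,0.03],"delta_rot":[0,0,0],"gripper":0},{"linear":[0,0,0.015],"delta_rot":[0,0,0],"gripper":0},{"linear":[0,0,0],"delta_rot":[0,0,0],"gripper":0},{"linear":[0,0,0],"delta_rot":[0,0,0],"gripper":0},{"linear":[0,0,0],"delta_rot":[0,0,0],"gripper":0}]' 
python3 -c "
from h import *
go([.6788,-.087,.125],184)
import pickle
c=capture('side');pickle.dump(c,open('side7.pkl','wb'));cv2.imwrite(f'pics/side7.png',c['img'])
cv2.imwrite('pics/s7c.png',cv2.resize(c['img'][165:235,215:295],None,fx=8,fy=8,interpolation=cv2.INTER_CUBIC))
c=capture('top');cv2.imwrite('pics/t7c.png',cv2.resize(c['img'][100:170,310:390],None,fx=8,fy=8,interpolation=cv2.INTER_CUBIC))
"
```

```text
time_s: 9.8
tcp_pos: [0.6789, -0.0873, 0.1261]
ee_rot: [[-0.998, -0.07, 0.003], [-0.07, 0.998, 0.0], [-0.003, -0.0, -1.0]]
wrist_force: [-0.1, -0.7, -0.5]
gripper_width: 0.136
t 9.8 tcp [ 0.6789 -0.0873  0.1261] yaw -175.96 j [  6.2  31.8   2.3   0.  -60.3 -92.2] F [-0.1 -0.7 -0.5] w 0.136
 rotvec [-0.0002  0.0027  0.0006]  shift in tool now [0.0001 0.0003 0.0011]  shift after turn [0.0001 0.0003 0.0011]
```

View pics/s7c.png

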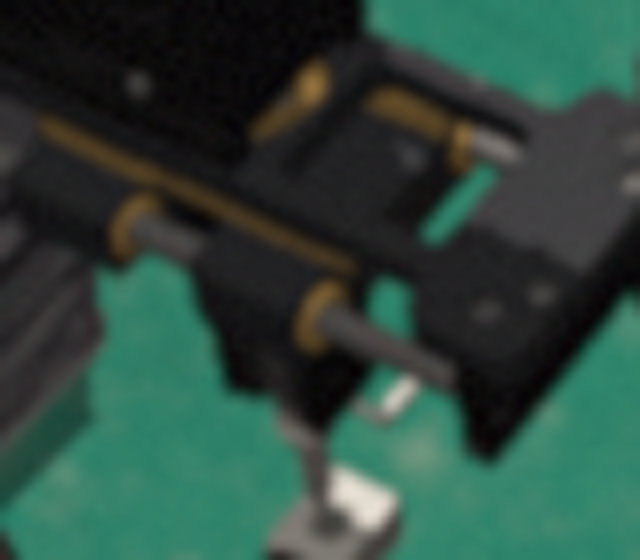

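View pics/t7c.png

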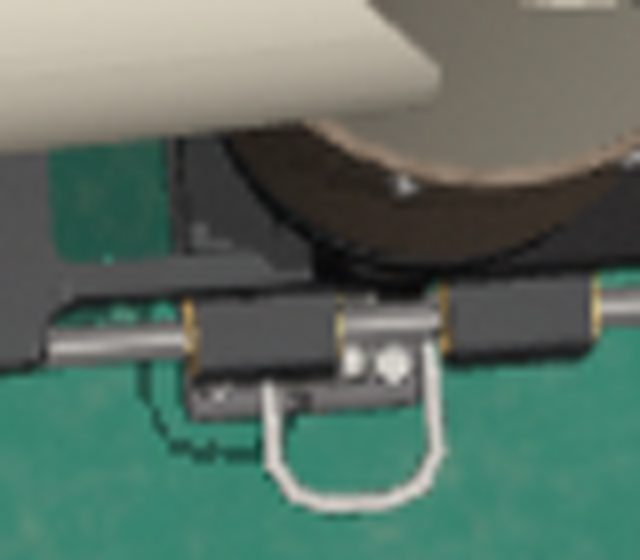

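View pics/side7.png

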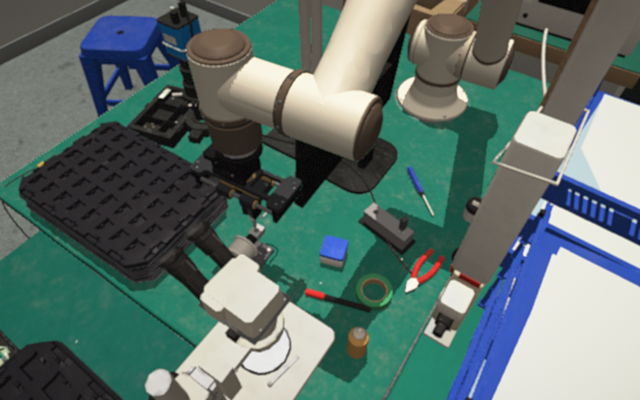

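```bash
python3 -m crank '[{"linear":[0,0,0.006],"delta_rot":[0,0,0],"gripper":0},{"linear":[0,0,0.006],"delta_rot":[0,0,0],"gripper":0},{"linear":[0,0,0],"delta_rot":[0,0,0],"gripper":0},{"linear":[0,0,0],"delta_rot":[0,0,0],"gripper":0}]' 
python3 -c "
from h import *
go([.6788,-.087,.0847],184)
c=capture('side')
cv2.imwrite('pics/s8c.png',cv2.resize(c['img'][175:245,215:295],None,fx=8,fy=8,interpolation=cv2.INTER_CUBIC))
"
```

```text
time_s: 10.4
tcp_pos: [0.6781, -0.0874, 0.1124]
ee_rot: [[-0.998, -0.07, -0.0], [-0.07, 0.998, -0.0], [0.0, -0.0, -1.0]]
wrist_force: [-0.6, -0.2, -0.8]
gripper_width: 0.137
t 10.4 tcp [ 0.6781 -0.0874  0.1124] yaw -175.97 j [  6.2  32.5   1.4   0.  -58.9 -92.2] F [-0.6 -0.2 -0.8] w 0.137
 rotvec [-0.0001 -0.0002  0.0005]  shift in tool now [-0.0007  0.0003  0.0277]  shift after turn [-0.0007  0.0003  0.0277]
```

View pics/s8c.png

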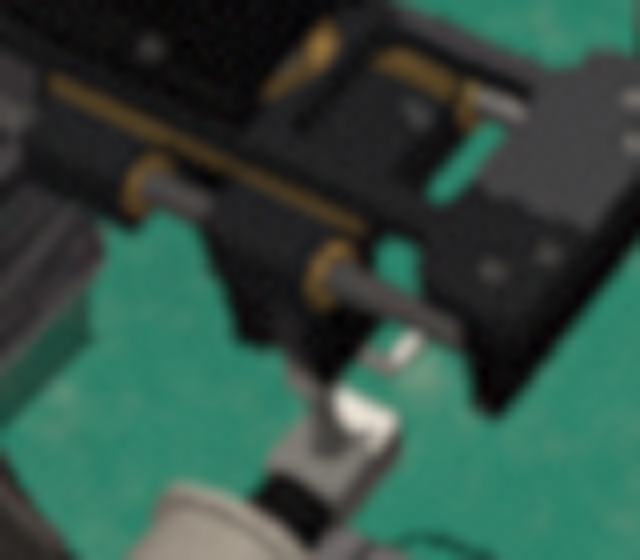

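```bash
python3 -m crank '[{"linear":[-0.0004,0.0002,0.005],"delta_rot":[0,0,0],"gripper":0},{"linear":[0,0,0.005],"delta_rot":[0,0,0],"gripper":0},{"linear":[0,0,0],"delta_rot":[0,0,0],"gripper":0},{"linear":[0,0,0],"delta_rot":[0,0,0],"gripper":0}]' 
python3 -c "
from h import *
go([.6788,-.087,.0847],184)"
```

```text
time_s: 10.95
tcp_pos: [0.6785, -0.0871, 0.1025]
ee_rot: [[-0.998, -0.07, -0.0], [-0.07, 0.998, -0.0], [0.0, -0.0, -1.0]]
wrist_force: [-0.3, 0.3, -0.2]
gripper_width: 0.138
t 10.95 tcp [ 0.6785 -0.0871  0.1025] yaw -175.97 j [  6.2  33.1   0.9   0.  -57.8 -92.2] F [-0.3  0.3 -0.2] w 0.138
 rotvec [-0.0001 -0.      0.0006]  shift in tool now [-0.0003  0.0001  0.0178]  shift after turn [-0.0003  0.0001  0.0178]
```

No contact so far, so the pin is sliding in cleanly.

```bash
python3 -m crank '[{"linear":[0,0,0.006],"delta_rot":[0,0,0],"gripper":0},{"linear":[0,0,0.006],"delta_rot":[0,0,0],"gripper":0},{"linear":[0,0,0.003],"delta_rot":[0,0,0],"gripper":0},{"linear":[0,0,0],"delta_rot":[0,0,0],"gripper":0},{"linear":[0,0,0],"delta_rot":[0,0,0],"gripper":0}]' 
python3 -c "
from h import *
go([.6788,-.087,.0847],184)"
python3 -m crank '[{"linear":[0,0,0.002],"delta_rot":[0,0,0],"gripper":0},{"linear":[0,0,0.001],"delta_rot":[0,0,0],"gripper":0},{"linear":[0,0,0.001],"delta_rot":[0,0,0],"gripper":0},{"linear":[0,0,0],"delta_rot":[0,0,0],"gripper":0}]' 
python3 -c "
from h import *
go([.6788,-.087,.0847],184)
c=capture('side')
cv2.imwrite('pics/s9c.png',cv2.resize(c['img'][175:245,215:295],None,fx=8,fy=8,interpolation=cv2.INTER_CUBIC))
"
```

```text
time_s: 11.58
tcp_pos: [0.6786, -0.0871, 0.0877]
ee_rot: [[-0.998, -0.07, 0.0], [-0.07, 0.998, -0.0], [-0.0, -0.0, -1.0]]
wrist_force: [-0.3, -0.1, -1.1]
gripper_width: 0.138
t 11.57 tcp [ 0.6786 -0.0871  0.0877] yaw -175.97 j [  6.2  33.9  -0.    0.  -56.1 -92.2] F [-0.3 -0.1 -1.1] w 0.138
 rotvec [-0.0001  0.0003  0.0006]  shift in tool now [-0.0002  0.0001  0.003 ]  shift after turn [-0.0002  0.0001  0.003 ]
time_s: 12.08
tcp_pos: [0.6786, -0.0871, 0.0846]
ee_rot: [[-0.998, -0.071, 0.001], [-0.071, 0.998, -0.0], [-0.001, -0.0, -1.0]]
wrist_force: [-2.0, -0.4, 4.1]
gripper_width: 0.135
t 12.07 tcp [ 0.6786 -0.0871  0.0846] yaw -175.95 j [  6.2  34.1  -0.2   0.  -55.7 -92.2] F [-2.  -0.4  4.1] w 0.135
 rotvec [-0.0003  0.0005  0.0008]  shift in tool now [-0.0002  0.0001 -0.0001]  shift after turn [-0.0002  0.0001 -0.0001]
```

View pics/s9c.png

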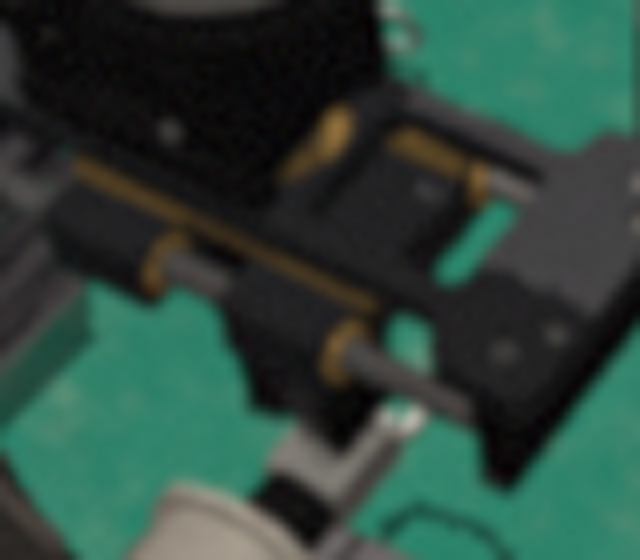

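```bash
python3 -m crank '[{"linear":[0,0,0.001],"delta_rot":[0,0,0],"gripper":0},{"linear":[0,0,0],"delta_rot":[0,0,0],"gripper":0},{"linear":[0,0,0],"delta_rot":[0,0,0],"gripper":0}]' 
python3 -m crank '[{"linear":[0,0,-0.001],"delta_rot":[0,0,0],"gripper":0},{"linear":[0,0,0],"delta_rot":[0,0,0],"gripper":40},{"linear":[0,0,0],"delta_rot":[0,0,0],"gripper":40},{"linear":[0,0,0],"delta_rot":[0,0,0],"gripper":40},{"linear":[0,0,0],"delta_rot":[0,0,0],"gripper":40}]' 
python3 -c "
from h import *
go([.6788,-.087,.30],184)"
```

```text
time_s: 12.5
tcp_pos: [0.6786, -0.087, 0.0845]
ee_rot: [[-0.997, -0.071, 0.001], [-0.071, 0.997, -0.0], [-0.001, -0.0, -1.0]]
wrist_force: [-2.9, 1.9, 9.0]
gripper_width: 0.131
time_s: 13.12
tcp_pos: [0.6784, -0.0871, 0.0832]
ee_rot: [[-0.998, -0.07, -0.0], [-0.07, 0.998, -0.0], [0.0, -0.0, -1.0]]
wrist_force: [-0.9, 0.0, -0.0]
gripper_width: 0.39
t 13.12 tcp [ 0.6784 -0.0871  0.0832] yaw -175.97 j [  6.2  34.2  -0.3  -0.  -55.6 -92.2] F [-0.9  0.  -0. ] w 0.39
 rotvec [-0.     -0.0004  0.0005]  shift in tool now [-3.000e-04  1.000e-04 -2.168e-01]  shift after turn [-4.000e-04  1.000e-04 -2.168e-01]
```

```bash
python3 -m crank '[{"linear":[0,0,-0.02],"delta_rot":[0,0,0],"gripper":40},{"linear":[0,0,-0.04],"delta_rot":[0,0,0],"gripper":40},{"linear":[0,0,-0.05],"delta_rot":[0,0,0],"gripper":40},{"linear":[0,0,-0.06],"delta_rot":[0,0,0],"gripper":0},{"linear":[0,0,0],"delta_rot":[0,0,0],"gripper":0},{"linear":[0,0,0],"delta_rot":[0,0,0],"gripper":0}]' 
python3 -c "
from h import *
go([.634,-.0902,.25],184)
import pickle
c=capture('side');pickle.dump(c,open('side10.pkl','wb'));cv2.imwrite('pics/s10c.png',cv2.resize(c['img'][180:250,215:295],None,fx=8,fy=8,interpolation=cv2.INTER_CUBIC))
c=capture('top');pickle.dump(c,open('top10.pkl','wb'));cv2.imwrite('pics/t10c.png',cv2.resize(c['img'][70:170,280:410],None,fx=6,fy=6,interpolation=cv2.INTER_CUBIC))
"
```

```text
time_s: 13.88
tcp_pos: [0.6781, -0.0869, 0.2532]
ee_rot: [[-0.998, -0.07, -0.0], [-0.07, 0.998, 0.001], [0.0, 0.001, -1.0]]
wrist_force: [0.4, 0.5, 0.2]
gripper_width: 0.143
t 13.88 tcp [ 0.6781 -0.0869  0.2532] yaw -175.99 j [  6.2  27.   12.6  -0.  -75.7 -92.2] F [0.4 0.5 0.2] w 0.143
 rotvec [ 0.0008 -0.0003  0.0002]  shift in tool now [ 0.0442 -0.0002  0.0032]  shift after turn [ 0.0442 -0.0002  0.0032]
```

View pics/s10c.png

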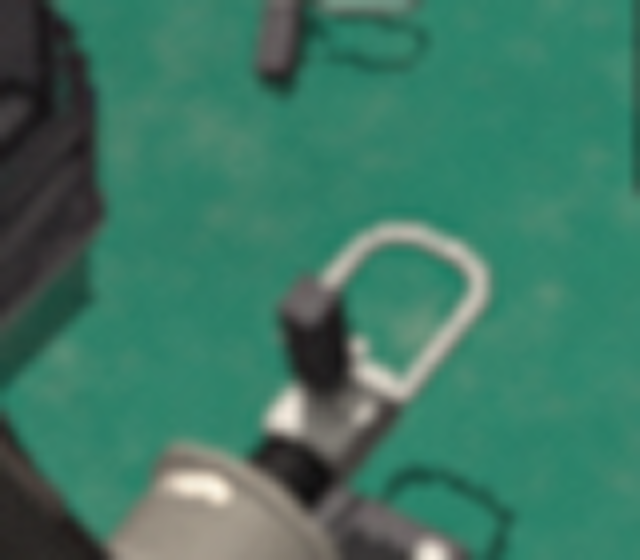

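View pics/t10c.png

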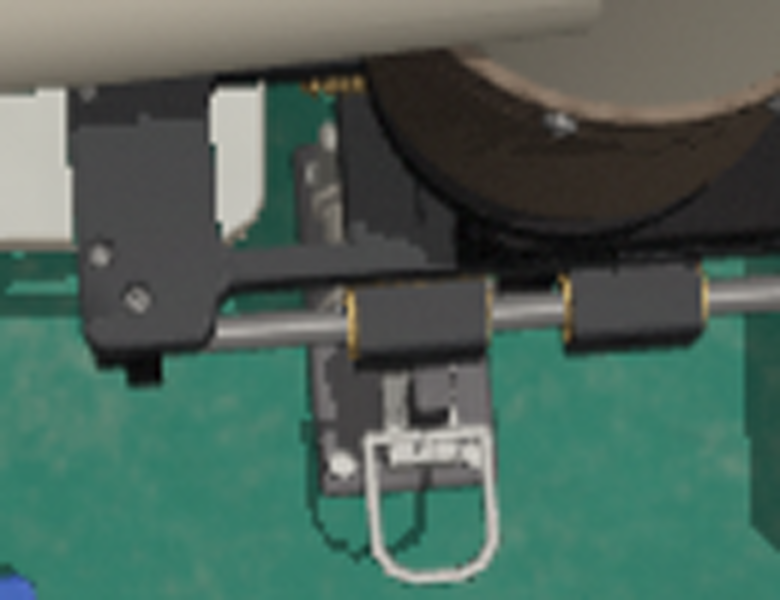

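```bash
python3 -m crank '[{"linear":[0.024,0,0],"delta_rot":[0,0,0],"gripper":0},{"linear":[0.023,0,0],"delta_rot":[0,0,0],"gripper":0},{"linear":[0,0,0.03],"delta_rot":[0,0,0],"gripper":0},{"linear":[0,0,0.04],"delta_rot":[0,0,0],"gripper":0},{"linear":[0,0,0.04],"delta_rot":[0,0,0],"gripper":0},{"linear":[0,0,0.03],"delta_rot":[0,0,0],"gripper":0},{"linear":[0,0,0],"delta_rot":[0,0,0],"gripper":0},{"linear":[0,0,0],"delta_rot":[0,0,0],"gripper":0},{"linear":[0,0,0],"delta_rot":[0,0,0],"gripper":0}]' 
python3 -c "
from h import *
go([.6307,-.0904,.080],184)
c=capture('side');cv2.imwrite('pics/side11.png',c['img']);cv2.imwrite('pics/s11c.png',cv2.resize(c['img'][160:250,215:335],None,fx=6,fy=6,interpolation=cv2.INTER_CUBIC))
c=capture('top');cv2.imwrite('pics/t11c.png',cv2.resize(c['img'][70:220,250:410],None,fx=4,fy=4,interpolation=cv2.INTER_CUBIC))
"
```

```text
time_s: 15.1
tcp_pos: [0.6326, -0.0904, 0.1152]
ee_rot: [[-0.998, -0.07, 0.003], [-0.07, 0.998, -0.0], [-0.003, -0.0, -1.0]]
wrist_force: [-1.6, 0.2, -0.7]
gripper_width: 0.006
t 15.1 tcp [ 0.6326 -0.0904  0.1152] yaw -175.96 j [  6.4  28.3  -5.7   0.  -55.8 -92.3] F [-1.6  0.2 -0.7] w 0.006
 rotvec [-0.0002  0.0029  0.0007]  shift in tool now [0.002  0.0001 0.0352]  shift after turn [0.0019 0.0001 0.0352]
```

View pics/s11c.png

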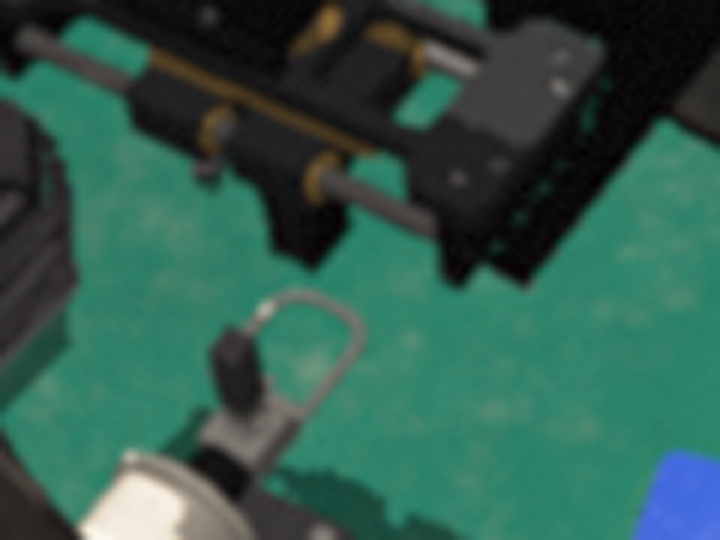

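View pics/t11c.png

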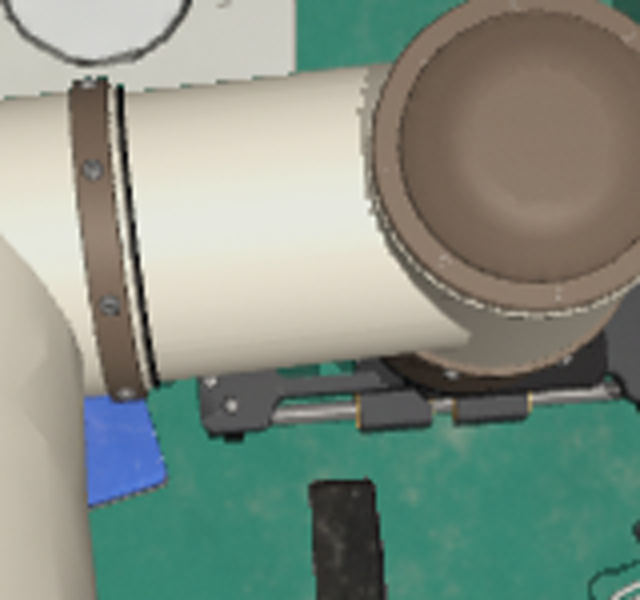

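```bash
python3 -m crank '[{"linear":[0.0015,0,0.02],"delta_rot":[0,0,0],"gripper":0},{"linear":[0,0,0.015],"delta_rot":[0,0,0],"gripper":0},{"linear":[-0.001,0,0.006],"delta_rot":[0,0,0],"gripper":0},{"linear":[-0.001,0,0.006],"delta_rot":[0,0,0],"gripper":0},{"linear":[0,0,0],"delta_rot":[0,0,0],"gripper":0},{"linear":[0,0,0],"delta_rot":[0,0,0],"gripper":0}]' 
python3 -c "
from h import *
go([.6336,-.0904,.063],184)
c=capture('side');cv2.imwrite('pics/s12c.png',cv2.resize(c['img'][160:250,215:335],None,fx=6,fy=6,interpolation=cv2.INTER_CUBIC))
"
```

```text
time_s: 15.95
tcp_pos: [0.6324, -0.0903, 0.067]
ee_rot: [[-0.998, -0.07, 0.001], [-0.07, 0.998, -0.0], [-0.001, -0.0, -1.0]]
wrist_force: [-1.1, -0.3, 0.6]
gripper_width: 0.006
t 15.95 tcp [ 0.6324 -0.0903  0.067 ] yaw -175.97 j [  6.4  31.4  -8.4   0.  -50.2 -92.3] F [-1.1 -0.3  0.6] w 0.006
 rotvec [-0.0001  0.0007  0.0006]  shift in tool now [-0.0012 -0.0002  0.004 ]  shift after turn [-0.0012 -0.0002  0.004 ]
```

View pics/s12c.png

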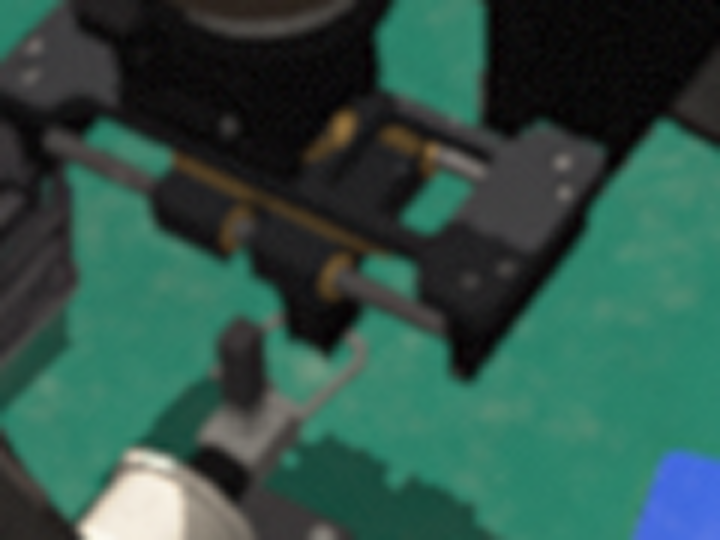

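```bash
python3 -m crank '[{"linear":[-0.002,0,0.006],"delta_rot":[0,0,0],"gripper":0},{"linear":[-0.003,0,0.006],"delta_rot":[0,0,0],"gripper":0},{"linear":[-0.003,0,0.004],"delta_rot":[0,0,0],"gripper":0},{"linear":[0,0,0],"delta_rot":[0,0,0],"gripper":0},{"linear":[0,0,0],"delta_rot":[0,0,0],"gripper":0}]' 
python3 -c "
from h import *
go([.6456,-.0894,.044],184)
c=capture('side');cv2.imwrite('pics/s13c.png',cv2.resize(c['img'][160:250,215:335],None,fx=6,fy=6,interpolation=cv2.INTER_CUBIC))
"
```

```text
time_s: 16.62
tcp_pos: [0.64, -0.0898, 0.0504]
ee_rot: [[-0.998, -0.07, -0.0], [-0.07, 0.998, -0.0], [0.0, -0.0, -1.0]]
wrist_force: [-0.6, 0.4, -0.7]
gripper_width: 0.004
t 16.62 tcp [ 0.64   -0.0898  0.0504] yaw -175.97 j [  6.3  33.1  -8.    0.  -49.  -92.3] F [-0.6  0.4 -0.7] w 0.004
 rotvec [-0.     -0.0004  0.0005]  shift in tool now [-0.0056  0.      0.0064]  shift after turn [-0.0056  0.      0.0064]
```

View pics/s13c.png

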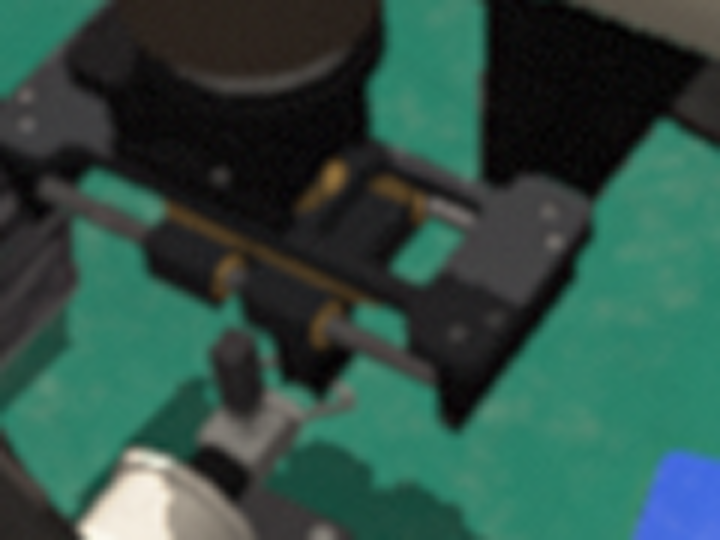

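```bash
python3 -m crank '[{"linear":[-0.003,0,0.004],"delta_rot":[0,0,0],"gripper":0},{"linear":[-0.003,0,0.004],"delta_rot":[0,0,0],"gripper":0},{"linear":[-0.001,0,0.003],"delta_rot":[0,0,0],"gripper":0},{"linear":[0,0,0],"delta_rot":[0,0,0],"gripper":0},{"linear":[0,0,0],"delta_rot":[0,0,0],"gripper":0}]' 
python3 -c "
from h import *
go([.6456,-.0894,.040],184)
c=capture('side');cv2.imwrite('pics/s14c.png',cv2.resize(c['img'][160:250,215:335],None,fx=6,fy=6,interpolation=cv2.INTER_CUBIC))
"
```

```text
time_s: 17.3
tcp_pos: [0.6476, -0.0893, 0.0403]
ee_rot: [[-0.998, -0.071, 0.001], [-0.071, 0.998, -0.0], [-0.001, -0.0, -1.0]]
wrist_force: [-0.9, 0.1, 4.7]
gripper_width: 0.002
t 17.3 tcp [ 0.6476 -0.0893  0.0403] yaw -175.96 j [  6.3  34.3  -7.4   0.  -48.2 -92.3] F [-0.9  0.1  4.7] w 0.002
 rotvec [-0.0002  0.0014  0.0008]  shift in tool now [0.002  0.0001 0.0003]  shift after turn [0.002  0.0001 0.0003]
```

View pics/s14c.png

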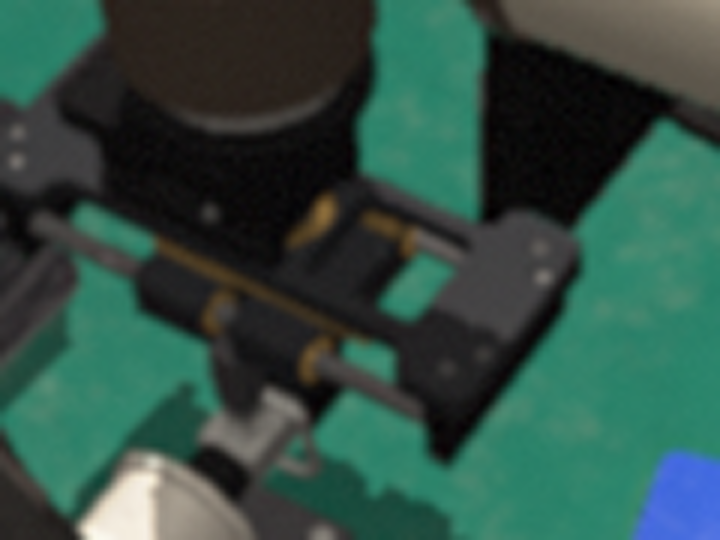

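```bash
python3 -m crank '[{"linear":[0.003,0,-0.004],"delta_rot":[0,0,0],"gripper":0},{"linear":[0.005,0,-0.012],"delta_rot":[0,0,0],"gripper":0},{"linear":[0.005,0,-0.04],"delta_rot":[0,0,0],"gripper":0},{"linear":[0,0,-0.06],"delta_rot":[0,0,0],"gripper":0},{"linear":[0,0,0],"delta_rot":[0,0,0],"gripper":0},{"linear":[0,0,0],"delta_rot":[0,0,0],"gripper":0}]' 
python3 -c "
from h import *
go([.635,-.0894,.16],184)
c=capture('side');cv2.imwrite('pics/s15c.png',cv2.resize(c['img'][180:250,215:295],None,fx=8,fy=8,interpolation=cv2.INTER_CUBIC))
"
```

```text
time_s: 18.1
tcp_pos: [0.6333, -0.0901, 0.1558]
ee_rot: [[-0.998, -0.07, -0.0], [-0.07, 0.998, 0.001], [0.0, 0.001, -1.0]]
wrist_force: [-0.6, -0.4, -0.1]
gripper_width: 0.005
t 18.1 tcp [ 0.6333 -0.0901  0.1558] yaw -176.0 j [  6.4  26.3  -2.7  -0.  -61.  -92.3] F [-0.6 -0.4 -0.1] w 0.005
 rotvec [ 0.0007 -0.      0.0001]  shift in tool now [-0.0017  0.0006 -0.0042]  shift after turn [-0.0017  0.0006 -0.0042]
```

View pics/s15c.png

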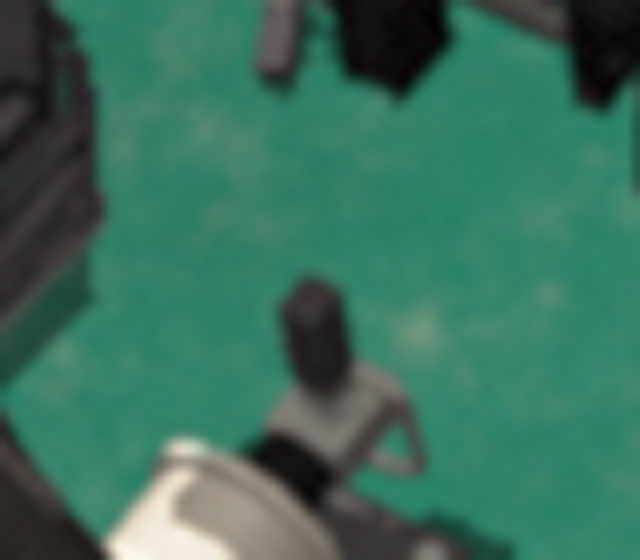

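Run:
```python
from h import *
c=capture('side')
a=np.radians(184);ex=np.array([np.cos(a),np.sin(a),0]);ey=np.array([-np.sin(a),np.cos(a),0]);o=np.array([.6788,-.0872,.07])
for th in(45,60,75,86):
    t=np.radians(th);q=[]
    for y in(-.018,0,.018):
        p=o+ex*(.007+.044*np.cos(t))+ey*y+np.array([0,0,.006-.044*np.sin(t)])
        u=proj(c,p);q.append(tuple(np.round((u-[215,180]+.5)*8-.5).astype(int)))
    print(th,q)
    im=cv2.resize(c['img'][180:250,215:295],None,fx=8,fy=8,interpolation=cv2.INTER_CUBIC)
print([np.round((proj(c,o+ex*.007+ey*y+[0,0,.006])-[215,180])*8) for y in(-.018,.018)])
```

```text
45 [(np.int64(482), np.int64(379)), (np.int64(425), np.int64(351)), (np.int64(370), np.int64(324))]
60 [(np.int64(465), np.int64(419)), (np.int64(408), np.int64(391)), (np.int64(353), np.int64(363))]
75 [(np.int64(444), np.int64(457)), (np.int64(387), np.int64(429)), (np.int64(332), np.int64(401))]
86 [(np.int64(426), np.int64(483)), (np.int64(370), np.int64(454)), (np.int64(314), np.int64(426))]
[array([399., 392.]), array([283., 334.])]
```

```bash
python3 -m crank '[{"linear":[0,0,-0.05],"delta_rot":[0,0,0],"gripper":0},{"linear":[0,0,-0.06],"delta_rot":[0,0,0],"gripper":0},{"linear":[0,0,-0.06],"delta_rot":[0,0,0],"gripper":0},{"linear":[0,0,-0.06],"delta_rot":[0,0,0],"gripper":0},{"linear":[-0.03,-0.06,0],"delta_rot":[0,0,0],"gripper":0},{"linear":[-0.03,-0.06,0],"delta_rot":[0,0,0],"gripper":0},{"linear":[-0.03,-0.06,0],"delta_rot":[0,0,0],"gripper":0},{"linear":[0,-0.06,0],"delta_rot":[0,0,0],"gripper":0},{"linear":[0,0,0],"delta_rot":[0,0,0],"gripper":0},{"linear":[0,0,0],"delta_rot":[0,0,0],"gripper":0}]' 
python3 -c "
from h import *
go([.635,-.0894,.4],184)
s=capture('side')['img'];t=capture('top')['img']
f=lambda im,x,y,w,h,k:cv2.resize(im[y:y+h,x:x+w],None,fx=k,fy=k,interpolation=cv2.INTER_CUBIC)
cv2.imwrite('pics/f1.png',np.vstack([np.hstack([f(s,215,180,80,60,5),f(t,310,80,80,60,5)]),np.hstack([f(s,350,185,80,60,5),f(t,200,200,80,60,5)])]))
cv2.imwrite('pics/f2.png',t)
"
```

```text
time_s: 19.45
tcp_pos: [0.7338, -0.3118, 0.3832]
ee_rot: [[-0.998, -0.07, -0.003], [-0.07, 0.998, 0.001], [0.003, 0.001, -1.0]]
wrist_force: [0.2, 0.4, -0.2]
gripper_width: 0.004
t 19.45 tcp [ 0.7338 -0.3118  0.3832] yaw -176.01 j [ -11.5   41.4   55.9   -0.  -104.7  -74.6] F [ 0.2  0.4 -0.2] w 0.004
 rotvec [ 0.0011 -0.0033 -0.0002]  shift in tool now [ 0.0831  0.2287 -0.0162]  shift after turn [ 0.083   0.2287 -0.0168]
```

View pics/f1.png

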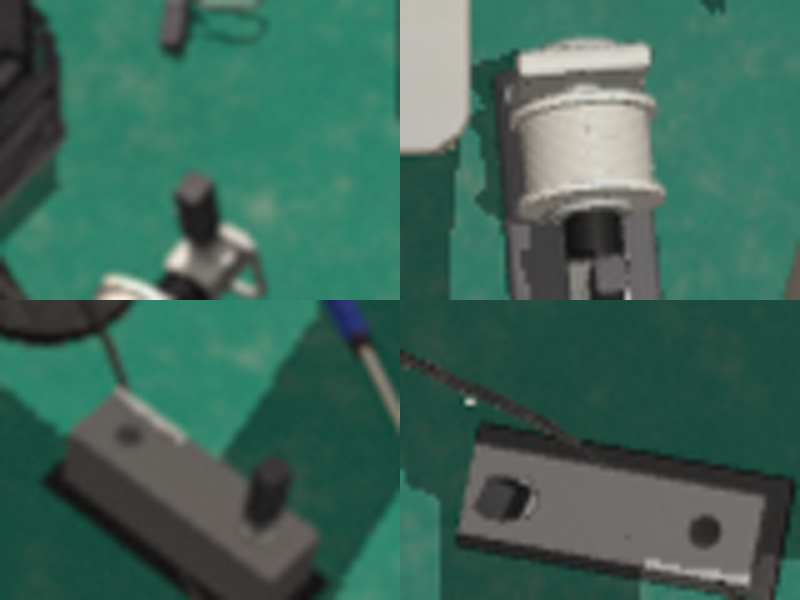

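The pin stands upright in the spindle at about (254,222) in the side view, with the loop hanging. The plain pin is still upright in the block at (404,220), and the linch pin's hole is empty.

```bash
python3 -c "
from station import workorder
print(workorder.finish_job())"
```

```text
the job is handed in; nothing more can be done
None
```

The solder reel is locked on its spindle and the job is handed in, at about 19.5 s of the 61 s allowed. No verdict is reported.

**What I did:**
- I took the larger linch pin out of the block and turned it so its loop pointed outward.
- I lowered it through the cross hole until the shoulder seated. The tool stopped at the expected height, with about 9 N of contact.
- I then pressed the loop down round its arc with the closed fingers.

**Last checks:**
- **Loop:** in the side view its end bar lies within about half a pixel of where the fully shut position (86°) projects, well away from the 75° position.
- **Pins:** the linch pin stands upright in the spindle. The plain pin still stands in the block.
- **Robot:** the arm is clear of everything and the wrist force reads near zero.

**Disagreement:** at the end of the press the wrist showed 4.7 N upward, more than the loop needs. By the geometry, the gripper's body was probably resting lightly on the top of the pin's grip. I backed off, and the picture afterwards showed the pin still seated.

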